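Turn the vial spinner's rotor once round, then hold its lid at the balance point

TASK

Check the hand-turned vial spinner: with its crank knob turn the rotor counter-clockwise (seen from above) past the black index tab on the chamber rim and on through one more full turn, and leave the knob standing at the tab when it gets there the second time. Its lid stay is missing, so then take the open lid by its bar, swing it up off its stop to the balance point, where it stands upright over its hinge and would tip neither way, and keep hold of it there for the stay to be fitted: the program finishes while still holding the lid, and nothing is let go. Never let the lid drop towards the chamber, and do not disturb the vials, timer and swab beside the spinner.

Things in the scene. Friction and masses are not known exactly. Their poses are not given: they have to be found in the camera images.
- spinner: Hand-turned vial spinner, white plastic, fixed to the desk: foot plate 196 x 176 mm, on it an open round chamber of 78 mm outer radius with a 4 mm wall, rim 85 mm above the desk. Origin: centre of its underside, on the desk. Its x axis points horizontally from the index tab to the lid hinge, z up. The chamber's axis lies at x = -5 mm; hinge posts stand at x = 87 mm, y = +-74 mm, 98 mm high.
- rotor (a joint): Turn of the rotor (aluminium disc in the chamber, 66 mm radius, its upper face 45 mm and its crank arm 48 mm above the desk) in rad, positive counter-clockwise from above. 0: the knob stands at the index tab. Starts between -1.4 and -0.35, so the tab is passed at 0 and reached the second time at 6.283. Friction 0.02 N m; it stays where it is left.
- knob (a point): Crank knob: upright black cylinder, 14 mm diameter, from 48 to 80 mm above the desk, 34 mm from the rotor's axis; it spins freely on its own pin, so a gripper can hold it without turning. This point: on its axis, 66 mm above the desk.
- rotor_axis (a point): Point on the rotor's vertical axis, 66 mm above the desk (level with the knob's point).
- index_tab (a point): Black index tab, 14 x 8 x 6 mm, on the chamber's rim on the side farthest from the lid hinge; this point is the middle of its top, 87 mm above the desk.
- lid (a joint): Lid angle in rad: 0 shut (level over the chamber), 1.571 upright, which is exactly its balance point, 2.07 leaning back on its stop, away from the chamber, where it starts. It falls to either side of 1.571 when let go; the hinge is nearly free (friction 0.003 N m).
- lid_hinge (a point): Middle of the lid's hinge axis, 90 mm above the desk; the axis is level, along the spinner's y.
- lid_bar (a point): Middle of the steel bar at the lid's free edge: round, 10 mm diameter, 110 mm long, parallel to the hinge axis and 200 mm from it, held at its two ends; 23 mm of free space between the bar and the lid's frame. The lid is a flat white frame 158 mm wide and 6 mm thick with a clear pane, 172 mm from hinge to frame edge, weight 0.2 to 0.33 kg, centre of mass in the plane through hinge and bar.
- vial_a: Bystander: small capped vial, 16 mm diameter, 38 mm high, beside the spinner; origin centre of underside.
- vial_b: Bystander: second such vial beside it; origin centre of underside.
- timer: Bystander: white timer 66 x 66 x 17 mm lying beside the spinner, near the swab; origin centre of underside.
- swab: Bystander: square swab sachet 50 x 50 x 8 mm beside the timer; origin centre of underside.

How it is judged:
By the outcome, as a careful person would: the job done as asked, in the order asked, and still so for the second after the job is handed in, while the arm keeps its last pose, push and grip.
It also fails if it takes over 69 s, if anything falls off the work surface, if the arm or the gripper's body presses on something with over 40 N, if the wrist force passes 120 N, or if a joint passes its speed limit or range.

ROBOT

A 6-joint arm with a two-finger parallel gripper is mounted at the origin on a cart in front of the work surface, level with it; the furniture and walls round the work are solid. World frame = base frame: x ahead of the robot, y to its left, z up, the work surface at z = 0. Lengths are in m, angles in rad, forces in N, time in s.
With the tool pointing down it reaches from about 0.25 to 0.775 m from the base axis. Payload 4 kg.
Tool frame: the origin (TCP) lies between the finger pads; the fingertips stand 14 mm ahead of it and the grasp point (between the pads) lies 5 mm behind it (nose_length is the distance from the TCP to the fingertips, in m); z points along the fingers, y is the line along which they close (so a half turn about z gives the same grasp; the last joint's range is limited). The gripper opens to 94 mm and grips with 3 to 60 N. Pads are 16 mm wide; open, the fingers measure 119 mm over their backs; the gripper's body (75 mm by 177 mm) begins 78 mm behind the grasp point.
Start: joints at [-1.273, 0.087, 1.371, -0, 1.684, -0.103], TCP at [0.215, -0.506, 0.22] pointing down, gripper open.
Joint ranges: [-3.1, 3.1], [-0.76, 2.03], [0.27, 2.55], [-1.08, 4.22], [0.17, 2.65], [-2.57, 2.57]. Speed limits (rad/s): [2.79, 2.79, 3.14, 3.14, 3.14, 3.14].

INTERFACE

Orientations are given as [roll, pitch, yaw] about the fixed x, y, z axes, in that order (R = Rz(yaw) Ry(pitch) Rx(roll)).
In Python, from bench import * gives the robot as it stands.
- The arm moves only by the tool move_arm, never from a script. Its argument "steps" is one flat list of numbers, 7 for each row, row after row: the turn, a rotation vector about the world's x, y, z in rad, then the shift along the world's x, y, z in m, then the opening, from 0 (shut) to 1 (fully open). A call has 1 to 12 rows; each row is the pose to reach, as a shift and turn from the pose commanded when the call began; what a row does not reach only later rows make up. A row lasts 1/10 s, in which the tool goes at most 50 mm and 8.59 degrees, less where a joint would pass 70% of its speed; a pose out of reach is approached as far as the arm can. A call with a gripper value outside its range is refused whole. The fingers move at their own pace and stop on an object; the grip force is fixed at half the most. Time passes only in rows, so rows that repeat a pose let the fingers close. It gives the time, the measured TCP pose, the force, the opening and the grip force at its end, in the units of the state.
- get_obs(): the state, without advancing time (a new reading comes with each control period).
- snapshot(name): name is "scene" or "top"; returns (picture, depth): 420x560x3 uint8, red, green, blue; 420x560 float32, m along the optical axis (not along the pixel's ray), 0 where there is no reading.
- camera_model(name): a dict with "fx", "fy", "cx", "cy" (pixels), "rvec" (rotation vector, rad) and "tvec" (3), from world to camera coordinates, as OpenCV has them. Camera axes: x right, y down, z forward; pixel columns grow to the right and rows downward; lengths in m; the calibration is good to about 2 mm. A picture is of the moment at which its call begins. camera_model takes no time and is no camera call.
- close_job(): hands the job in; it is judged then, once.
Trained networks look in the newest picture that a camera, given by its name, has taken for a name from the list of things; names that differ only in an ending like _2 or _b are one class to them, and where a whole thing is asked for, a point or a joint stands for the part that bears it (a point fixed in the world has none). Each returns a list of dicts, best first, with "score" (0 to 1); they miss things now and then, are a little off and sometimes report something else, mostly with a low value. They report only what shows in the picture. A call takes as long as a camera call.
- silhouettes(camera, target): "pixels" (420x560 bool, what is visible of it) and "uv" ([column, row] in pixels, amid what is visible of it).
- spot_point(camera, target): "uv" ([column, row] in pixels: a listed point, or the origin of a listed thing).
The state is a dict: "time": time; "joint_positions": joint angles; "qvel": joint speeds; "joint_torque": joint torques, N m; "tool_pos": TCP position; "ee_rot": TCP orientation; "wrist_force": force on the tool from outside, world axes, zero at the start; "wrist_torque": the same for the moment, N m; "width": finger opening in m; "finger_force": force on a finger pad.
Only numpy, scipy, OpenCV 4.12 (cv2) and the standard library are available. Lean on these libraries where they do the work, as an engineer would, in place of code of your own. Each camera call takes 0.05 s, during which the arm holds its last target. There are 200 camera calls.

## Working session

There is one attempt and no reset: what is moved stays moved. The work goes in short steps, Python scripts to look and compute and a tool call to move; the robot and the scene stay as the last step left them, time stands still between calls to the robot, and variables do not carry over. Pictures are saved under pics/ and viewed, at most 10 in all, crops included, and the job is handed in when it is done.

Besides the shell and the picture viewer there is one more tool, called after "Emit:" as name(argument=value, ...) on one line, values as JSON. move_arm: Moves the arm, as the interface text tells. Its arguments: {"type":"object","properties":{"steps":{"type":"array"}},"required":["steps"]}

```bash
ls; mkdir -p pics; cat > h.py <<'E'
from bench import *
import numpy as np, cv2
def cam(n):
    m=camera_model(n);K=np.array([[m['fx'],0,m['cx']],[0,m['fy'],m['cy']],[0,0,1.]])
    R=cv2.Rodrigues(np.array(m['rvec'],float))[0];t=np.array(m['tvec'],float).reshape(3);return K,R,t
def ray(n,uv):
    K,R,t=cam(n);d=R.T@np.linalg.inv(K)@np.array([uv[0],uv[1],1.]);return -R.T@t,d
def atz(n,uv,z):
    c,d=ray(n,uv);return c+d*(z-c[2])/d[2]
def tri(a,b):
    A=[];B=[]
    for n,uv in (a,b):
        c,d=ray(n,uv);d=d/np.linalg.norm(d);P=np.eye(3)-np.outer(d,d);A.append(P);B.append(P@c)
    x=np.linalg.lstsq(np.vstack(A),np.hstack(B),rcond=None)[0]
    return x,[np.linalg.norm(P@x-p) for P,p in zip(A,B)]
def proj(n,X):
    K,R,t=cam(n);p=K@(R@np.asarray(X)+t);return p[:2]/p[2]
E
python3 - <<'E'
from h import *
np.set_printoptions(precision=4,suppress=True)
for n in('scene','top'):
    p,d=snapshot(n);cv2.imwrite(f'pics/{n}0.png',p[:,:,::-1]);np.save(f'{n}d.npy',d)
    print(n,camera_model(n),cam(n)[1][2], -cam(n)[1].T@cam(n)[2])
for t in ['knob','rotor_axis','index_tab','lid_hinge','lid_bar','spinner','vial_a','timer','swab']:
    r={}
    for n in('scene','top'):
        r[n]=spot_point(n,t); print(t,n,[(np.round(x['uv'],1),round(x['score'],2)) for x in r[n][:3]])
    if r['scene'] and r['top']: print('   tri',*tri(('scene',r['scene'][0]['uv']),('top',r['top'][0]['uv'])))
print(get_obs())
E
```

```text
pics
scene {'fx': 444.9790988000196, 'fy': 444.9790988000196, 'cx': 275.52589051630946, 'cy': 200.4494482463931, 'rvec': array([ 0.6668, -2.5142,  1.2755]), 'tvec': array([0.5118, 0.234 , 0.6737])} [ 0.4098 -0.6971 -0.5883] [0.2342 0.6054 0.5909]
top {'fx': 479.8371923585175, 'fy': 479.8371923585175, 'cx': 278.16697004920036, 'cy': 200.43372868761244, 'rvec': array([ 2.1315, -2.1154,  0.1915]), 'tvec': array([0.0042, 0.5861, 0.8651])} [ 0.1826  0.0045 -0.9832] [0.4181 0.0045 0.9576]
knob scene [(array([324.4, 210.5]), 0.54)]
knob top [(array([299. , 247.9]), 0.51)]
   tri [ 0.4963 -0.0298  0.0699] [np.float64(0.002248397832860524), np.float64(0.0022483978328598805)]
rotor_axis scene [(array([308.9, 211.1]), 0.93)]
rotor_axis top [(array([281.5, 232.2]), 0.97)]
   tri [0.5195 0.0012 0.0815] [np.float64(0.002295694232878958), np.float64(0.0022956942328785823)]
index_tab scene [(array([329. , 185.7]), 0.8), (array([276.5, 228.6]), 0.31)]
index_tab top [(array([329.2, 235.1]), 0.79)]
   tri [ 0.5157 -0.0848  0.0891] [np.float64(0.000408894106710282), np.float64(0.00040889410670979284)]
l
[... 994 characters left out ...]
986442121858617)]
swab scene [(array([342.2, 203.9]), 0.54)]
swab top [(array([358.1, 237.9]), 0.91)]
   tri [ 0.5151 -0.1532  0.001 ] [np.float64(0.006060417165827863), np.float64(0.006060417165827874)]
{'time': 1.0, 'joint_positions': array([-1.2731,  0.0872,  1.3707,  0.    ,  1.6837, -0.1031]), 'qvel': array([ 0.0017,  0.0009, -0.    , -0.0015, -0.0015,  0.0005]), 'joint_torque': array([  0.001 , -34.0045, -30.2605,   0.0718,   0.0237,  -0.    ]), 'tool_pos': array([ 0.2146, -0.5064,  0.2195]), 'ee_rot': array([3.1415, 0.    , 0.4008]), 'wrist_force': array([-0.0046,  0.8537,  0.0334]), 'wrist_torque': array([ 0.0715, -0.0053, -0.0006]), 'finger_force': 0.0, 'width': 0.09379122052602468}
```

View pics/scene0.png

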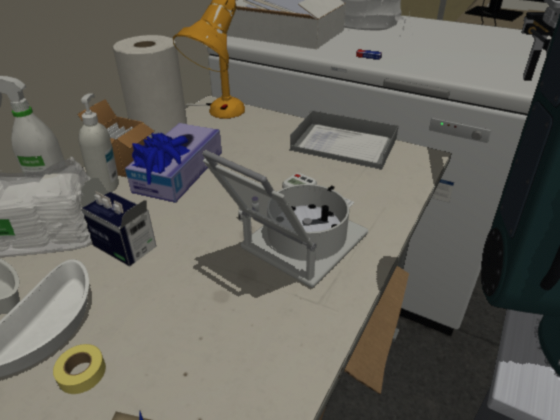

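View pics/top0.png

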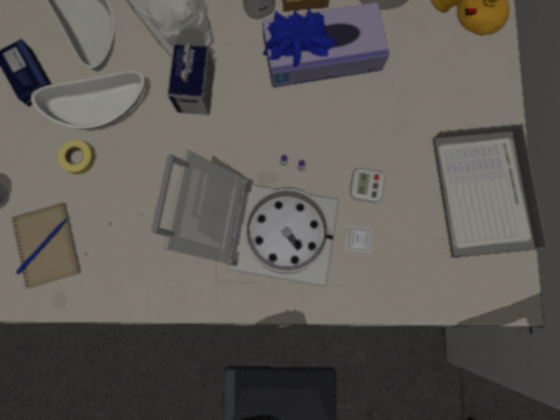

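The scene view shows the spinner with its lid open (bar around (232,167), knob (322,212), tab (332,188)). The top view shows the knob at (297,243), lower right of the axis, the tab at (329,236), and the bar at (165,195) on the left. The lid therefore leans toward world +y. Next I'll refine the spinner pose.

```bash
cat >> h.py <<'E'
def cloud(n,d):
    K,R,t=cam(n);v,u=np.mgrid[:420,:560];p=np.stack([(u-K[0,2])/K[0,0]*d,(v-K[1,2])/K[1,1]*d,d],-1)
    return (p-t)@R
E
python3 - <<'E'
from h import *
from scipy.optimize import least_squares
np.set_printoptions(precision=4,suppress=True)
obs={}
for n in('scene','top'):
    for k in range(3):
        p,d=snapshot(n)
        for t in ['knob','rotor_axis','index_tab','lid_hinge','lid_bar','spinner']:
            for x in spot_point(n,t)[:1]: obs.setdefault((n,t),[]).append(x['uv'])
    for t in ['knob','index_tab','lid_bar']:
        for s in silhouettes(n,t)[:1]: print(n,t,'sil',s['uv'],s['pixels'].sum(),round(s['score'],2))
for k in obs: obs[k]=np.mean(obs[k],0)
for t in ['knob','rotor_axis','index_tab','lid_hinge','lid_bar','spinner']:
    print(t,*tri(('scene',obs['scene',t]),('top',obs['top',t])))
def pts(q):
    x,y,a,r,l=q;u=np.array([np.cos(a),np.sin(a),0]);v=np.array([-u[1],u[0],0]);o=np.array([x,y,0]);z=np.array([0,0,1])
    ax=o-.005*u+.066*z
    return dict(spinner=o,rotor_axis=ax,index_tab=o-.081*u+.087*z,lid_hinge=o+.087*u+.09*z,lid_bar=o+(.087-.2*np.cos(l))*u+(.09+.2*np.sin(l))*z,
      knob=ax+.034*(-np.cos(r)*u-np.sin(r)*v))
def res(q):
    P=pts(q);return np.hstack([proj(n,P[t])-obs[n,t] for n,t in obs])
s=least_squares(res,[.527,-.003,1.435,-.8,2.07],loss='soft_l1');print(s.x)
for (k,r) in zip(obs,s.fun.reshape(-1,2)):print(k,r)
print(pts(s.x))
for n in('scene','top'):
    p,d=snapshot(n);C=cloud(n,d);ok=d>0;c=pts(s.x)['rotor_axis'];rr=np.hypot(C[...,0]-c[0],C[...,1]-c[1])
    m=ok&(abs(C[...,2]-.085)<.003)&(rr>.066)&(rr<.086)
    X=C[m];f=least_squares(lambda q:np.hypot(X[:,0]-q[0],X[:,1]-q[1])-q[2],[c[0],c[1],.076],loss='soft_l1',f_scale=.002);print(n,'rim',m.sum(),f.x,X[:,2].mean())
    m=ok&(abs(C[...,2]-.077)<.006)&(rr<.05);print(n,'knobtop',m.sum(),C[m].mean(0) if m.any() else'')
    b=pts(s.x)['lid_bar'];m=ok&(np.linalg.norm(C-b,axis=-1)<.02);print(n,'bar',m.sum(),C[m].mean(0) if m.any() else '')
    table=ok&(abs(C[...,2])<.01)&(rr<.3)&(rr>.12);print('table z',np.median(C[table][:,2]))
E
```

```text
scene knob sil [289.9, 218.9] 10405 0.57
scene index_tab sil [290.2, 219.6] 10419 0.68
scene lid_bar sil [259.1, 196.6] 3623 0.78
top knob sil [244.6, 224.8] 15669 0.24
top index_tab sil [247.6, 222.9] 15447 0.72
top lid_bar sil [201.3, 209.1] 6953 0.75
knob [ 0.4953 -0.0311  0.0714] [np.float64(0.00252257604235793), np.float64(0.002522576042358089)]
rotor_axis [ 0.5275 -0.0047  0.0747] [np.float64(0.0006878876263284262), np.float64(0.00068788762632894)]
index_tab [ 0.512  -0.0846  0.0922] [np.float64(0.0019093595204533436), np.float64(0.0019093595204534332)]
lid_hinge [0.5365 0.0852 0.0959] [np.float64(0.0015032810735336277), np.float64(0.0015032810735331333)]
lid_bar [0.5541 0.1761 0.2645] [np.float64(2.814588546894227e-05), np.float64(2.814588546867738e-05)]
spinner [0.5273 0.005  0.0064] [np.float64(0.0006975210081595808), np.float64(0.0006975210081600428)]
[ 0.5268 -0.0042  1.4221 -0.713   2.0697]
('scene', 'knob') [-1.1336  1.6298]
('scene', 'rotor_axis') [1.2191 2.5196]
('scene', 'index_tab') [-0.5217  1.9902]
('scene', 'lid_hinge') [0.2524 1.1234]
('scene', 'lid_bar') [-0.055
[... 187 characters left out ...]
663 -2.0443]
('top', 'lid_bar') [-0.4749  0.0004]
('top', 'spinner') [4.7019 1.0126]
{'spinner': array([ 0.5268, -0.0042,  0.    ]), 'rotor_axis': array([ 0.526 , -0.0091,  0.066 ]), 'index_tab': array([ 0.5148, -0.0843,  0.087 ]), 'lid_hinge': array([0.5396, 0.0819, 0.09  ]), 'lid_bar': array([0.5538, 0.1765, 0.2656]), 'knob': array([ 0.5002, -0.0313,  0.066 ])}
scene rim 295 [ 0.5242 -0.0073  0.0755] 0.08405453899235357
scene knobtop 45 [ 0.4972 -0.0272  0.0773]
scene bar 157 [0.5544 0.18   0.2677]
table z -0.000550356403196399
top rim 528 [ 0.5264 -0.0079  0.0756] 0.08426991532696998
top knobtop 48 [ 0.4998 -0.0292  0.0785]
top bar 182 [0.5537 0.1769 0.2687]
table z -0.0009699203175451993
```

Emit:
move_arm(steps=[0, 0, 0.15, 0.024, 0.04, 0, 0.36, 0, 0, 0.3, 0.048, 0.08, 0, 0.36, 0, 0, 0.45, 0.072, 0.12, 0, 0.36, 0, 0, 0.6, 0.096, 0.16, 0, 0.36, 0, 0, 0.75, 0.12, 0.2, 0, 0.36, 0, 0, 0.9, 0.144, 0.24, 0, 0.36, 0, 0, 1.02, 0.168, 0.28, 0, 0.36, 0, 0, 1.02, 0.192, 0.32, 0, 0.36, 0, 0, 1.02, 0.216, 0.36, 0, 0.36, 0, 0, 1.02, 0.24, 0.4, 0, 0.36, 0, 0, 1.02, 0.264, 0.44, 0, 0.36, 0, 0, 1.02, 0.284, 0.477, 0, 0.36])

```text
time: 4.7
tool_pos: [0.4995, -0.0274, 0.2197]
ee_rot: [3.141, -0.0, 1.422]
wrist_force: [0.4, -0.9, -0.0]
width: 0.034
finger_force: 0.0
```

Emit:
move_arm(steps=[0, 0, 0, 0, 0, -0.03, 0.36, 0, 0, 0, 0, 0, -0.06, 0.36, 0, 0, 0, 0, 0, -0.09, 0.36, 0, 0, 0, 0, 0, -0.11, 0.36, 0, 0, 0, 0, 0, -0.125, 0.36, 0, 0, 0, 0, 0, -0.14, 0.36, 0, 0, 0, 0, 0, -0.152, 0.36, 0, 0, 0, 0, 0, -0.152, 0.36])

```text
time: 5.5
tool_pos: [0.4972, -0.0292, 0.0656]
ee_rot: [-3.138, -0.0, 1.421]
wrist_force: [0.5, 0.1, -0.3]
width: 0.0339
finger_force: 0.0
```

```bash
python3 - <<'E'
from h import *
for n in('scene','top'):
    p,d=snapshot(n);u,v=proj(n,[.51,-.02,.09]).astype(int)
    cv2.imwrite(f'pics/{n}1.png',cv2.resize(p[max(v-60,0):v+60,u-80:u+80,::-1],None,fx=4,fy=4,interpolation=cv2.INTER_CUBIC))
E
python3 -c "
import cv2,numpy as np
a=[cv2.imread(f'pics/{n}1.png') for n in('scene','top')];cv2.imwrite('pics/m1.png',cv2.resize(np.hstack(a),(800,300)))"
```

```text
(no output)
```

View pics/m1.png

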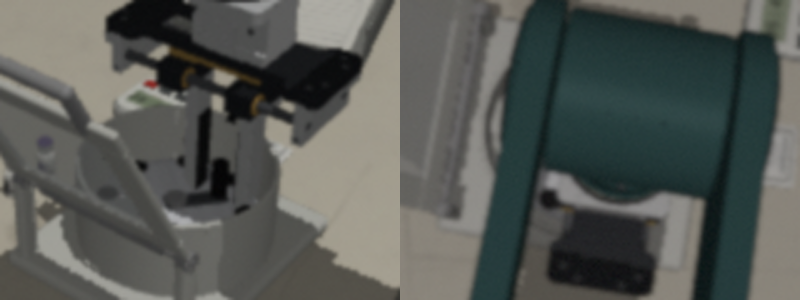

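The scene crop on the left shows the knob at about (220,178) between the two fingers (195 and 245), inside the chamber. Next I close on it.

Emit:
move_arm(steps=[0, 0, 0, 0, 0, 0, 0.1, 0, 0, 0, 0, 0, 0, 0, 0, 0, 0, 0, 0, 0, 0, 0, 0, 0, 0, 0, 0, 0, 0, 0, 0, 0, 0, 0, 0, 0, 0, 0, 0, 0, 0, 0])

```text
time: 6.2
tool_pos: [0.4992, -0.0295, 0.0683]
ee_rot: [3.14, -0.0, 1.421]
wrist_force: [0.2, 0.9, 3.6]
width: 0.0133
finger_force: 30.0
```

```bash
python3 - <<'E'
from h import *
np.set_printoptions(precision=4,suppress=True)
p,d=snapshot('scene')
K=[spot_point('scene','knob') for _ in range(3)]
for k in K:
    for x in k[:1]: print(x['uv'],x['score'],atz('scene',x['uv'],.066))
o=get_obs();print(o['tool_pos'],o['wrist_force'],o['wrist_torque'],o['width'],o['finger_force'],o['time'])
C=cloud('scene',d);q=o['tool_pos'];m=(d>0)&(abs(C[...,2]-.066)<.012)&(np.hypot(C[...,0]-q[0],C[...,1]-q[1])<.025)&(p.max(-1)<60);print(m.sum(),C[m].mean(0))
E
```

```text
[319.0, 210.6] 0.44 [ 0.5094 -0.0287  0.066 ]
[319.0, 210.6] 0.44 [ 0.5094 -0.0287  0.066 ]
[319.0, 210.6] 0.44 [ 0.5094 -0.0287  0.066 ]
[ 0.4992 -0.0295  0.0683] [0.7693 0.6935 5.52  ] [-0.0082 -0.1028 -0.0361] 0.013292447507472686 30.00186235325937 6.4
78 [ 0.5009 -0.0229  0.0665]
```

```bash
cat > arc.py <<'E'
import numpy as np,sys
t0,t1,n=float(sys.argv[1]),float(sys.argv[2]),int(sys.argv[3])
p=lambda t:34*np.array([np.cos(np.radians(t)),np.sin(np.radians(t))])
for t in np.linspace(t0,t1,n+1)[1:]:print(round(t,1),np.round(p(t)-p(t0),1))
E
python3 arc.py -142 -98 6;echo;python3 arc.py -98 22 12
```

```text
-134.7 [ 2.9 -3.2]
-127.3 [ 6.2 -6.1]
-120.0 [ 9.8 -8.5]
-112.7 [ 13.7 -10.4]
-105.3 [ 17.8 -11.9]
-98.0 [ 22.1 -12.7]

-88.0 [ 5.9 -0.3]
-78.0 [11.8  0.4]
-68.0 [17.5  2.1]
-58.0 [22.7  4.8]
-48.0 [27.5  8.4]
-38.0 [31.5 12.7]
-28.0 [34.8 17.7]
-18.0 [37.1 23.2]
-8.0 [38.4 28.9]
2.0 [38.7 34.9]
12.0 [38.  40.7]
22.0 [36.3 46.4]
```

Emit:
move_arm(steps=[0, 0, 0, 0.0029, -0.0032, 0, 0, 0, 0, 0, 0.0062, -0.0061, 0, 0, 0, 0, 0, 0.0098, -0.0085, 0, 0, 0, 0, 0, 0.0137, -0.0104, 0, 0, 0, 0, 0, 0.0178, -0.0119, 0, 0, 0, 0, 0, 0.0221, -0.0127, 0, 0, 0, 0, 0, 0.0221, -0.0127, 0, 0, 0, 0, 0, 0.0221, -0.0127, 0, 0])

```text
time: 7.2
tool_pos: [0.5216, -0.0418, 0.0683]
ee_rot: [3.14, -0.001, 1.421]
wrist_force: [0.7, 1.2, 4.7]
width: 0.0135
finger_force: 30.0
```

```bash
python3 - <<'E'
from h import *
np.set_printoptions(precision=4,suppress=True)
p,d=snapshot('scene')
o=get_obs();print(o['tool_pos'],o['wrist_force'],o['wrist_torque'],o['width'],o['finger_force'],o['time'])
u,v=proj('scene',[.52,-.04,.08]).astype(int);cv2.imwrite('pics/s2.png',cv2.resize(p[v-40:v+40,u-50:u+50,::-1],None,fx=7,fy=7,interpolation=cv2.INTER_CUBIC))
print(u-50,v-40,proj('scene',o['tool_pos']+[0,0,.012]))
E
```

```text
[ 0.5215 -0.0418  0.0683] [1.1353 1.3017 5.172 ] [ 0.2491 -0.1955 -0.004 ] 0.013023697548586788 30.00198374966203 7.25
266 160 [316.6573 199.389 ]
```

View pics/s2.png

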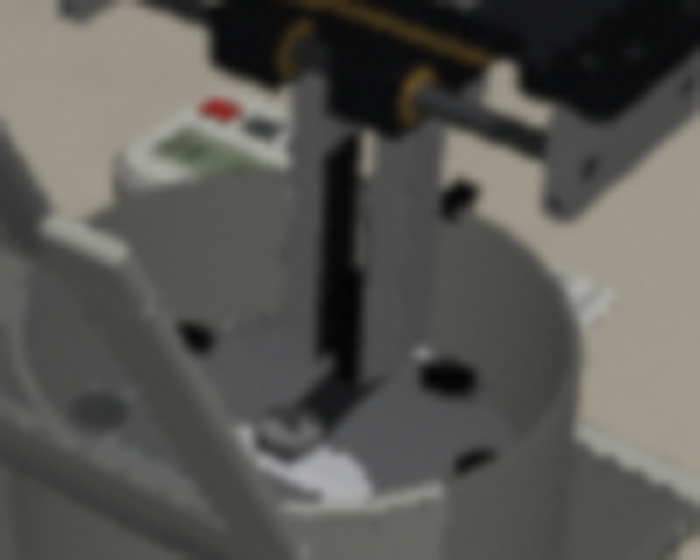

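The knob is held and the crank follows, with the arm running from (285,430) to (345,380) in the crop. Forces are small, so I go on round.

Emit:
move_arm(steps=[0, 0, 0, 0.0059, -0.0003, 0, 0, 0, 0, 0, 0.0118, 0.0004, 0, 0, 0, 0, 0, 0.0175, 0.0021, 0, 0, 0, 0, 0, 0.0227, 0.0048, 0, 0, 0, 0, 0, 0.0275, 0.0084, 0, 0, 0, 0, 0, 0.0315, 0.0127, 0, 0, 0, 0, 0, 0.0348, 0.0177, 0, 0, 0, 0, 0, 0.0371, 0.0232, 0, 0, 0, 0, 0, 0.0384, 0.0289, 0, 0, 0, 0, 0, 0.0387, 0.0349, 0, 0, 0, 0, 0, 0.038, 0.0407, 0, 0, 0, 0, 0, 0.0363, 0.0464, 0, 0])

```text
time: 8.45
tool_pos: [0.5575, 0.0039, 0.0683]
ee_rot: [3.14, 0.001, 1.421]
wrist_force: [0.3, -0.3, 5.9]
width: 0.0133
finger_force: 30.0
```

```bash
python3 arc.py 22 142 12;echo;python3 arc.py 142 262 12
python3 -c "
from h import *
o=get_obs();print(o['tool_pos'],o['wrist_force'],o['wrist_torque'])"
```

```text
32.0 [-2.7  5.3]
42.0 [-6.3 10. ]
52.0 [-10.6  14.1]
62.0 [-15.6  17.3]
72.0 [-21.   19.6]
82.0 [-26.8  20.9]
92.0 [-32.7  21.2]
102.0 [-38.6  20.5]
112.0 [-44.3  18.8]
122.0 [-49.5  16.1]
132.0 [-54.3  12.5]
142.0 [-58.3   8.2]

152.0 [-3.2 -5. ]
162.0 [ -5.5 -10.4]
172.0 [ -6.9 -16.2]
182.0 [ -7.2 -22.1]
192.0 [ -6.5 -28. ]
202.0 [ -4.7 -33.7]
212.0 [ -2.  -38.9]
222.0 [  1.5 -43.7]
232.0 [  5.9 -47.7]
242.0 [ 10.8 -51. ]
252.0 [ 16.3 -53.3]
262.0 [ 22.1 -54.6]
[0.55750291 0.00390186 0.06826863] [ 0.32050239 -0.31539559  5.85787527] [-0.217777   -0.0240509  -0.00677179]
```

Emit:
move_arm(steps=[0, 0, 0, -0.0027, 0.0053, 0, 0, 0, 0, 0, -0.0063, 0.01, 0, 0, 0, 0, 0, -0.0106, 0.0141, 0, 0, 0, 0, 0, -0.0156, 0.0173, 0, 0, 0, 0, 0, -0.021, 0.0196, 0, 0, 0, 0, 0, -0.0268, 0.0209, 0, 0, 0, 0, 0, -0.0327, 0.0212, 0, 0, 0, 0, 0, -0.0386, 0.0205, 0, 0, 0, 0, 0, -0.0443, 0.0188, 0, 0, 0, 0, 0, -0.0495, 0.0161, 0, 0, 0, 0, 0, -0.0543, 0.0125, 0, 0, 0, 0, 0, -0.0583, 0.0082, 0, 0])

```text
time: 9.65
tool_pos: [0.4988, 0.0128, 0.0682]
ee_rot: [3.141, -0.001, 1.421]
wrist_force: [0.7, 1.2, 5.9]
width: 0.0133
finger_force: 30.0
```

Emit:
move_arm(steps=[0, 0, 0, -0.0032, -0.005, 0, 0, 0, 0, 0, -0.0055, -0.0104, 0, 0, 0, 0, 0, -0.0069, -0.0162, 0, 0, 0, 0, 0, -0.0072, -0.0221, 0, 0, 0, 0, 0, -0.0065, -0.028, 0, 0, 0, 0, 0, -0.0047, -0.0337, 0, 0, 0, 0, 0, -0.002, -0.0389, 0, 0, 0, 0, 0, 0.0015, -0.0437, 0, 0, 0, 0, 0, 0.0059, -0.0477, 0, 0, 0, 0, 0, 0.0108, -0.051, 0, 0, 0, 0, 0, 0.0163, -0.0533, 0, 0, 0, 0, 0, 0.0221, -0.0546, 0, 0])

```text
time: 10.85
tool_pos: [0.5212, -0.0418, 0.0683]
ee_rot: [3.141, -0.001, 1.421]
wrist_force: [-0.4, 2.1, 6.9]
width: 0.0134
finger_force: 30.0
```

Emit:
move_arm(steps=[0, 0, 0, 0, 0, 0, 0, 0, 0, 0, 0, 0, 0, 0])

```text
time: 11.05
tool_pos: [0.5216, -0.0418, 0.0683]
ee_rot: [3.14, -0.001, 1.421]
wrist_force: [1.2, -0.0, 6.0]
width: 0.0131
finger_force: 30.0
```

```bash
python3 - <<'E'
from h import *
np.set_printoptions(precision=4,suppress=True)
p,d=snapshot('scene')
o=get_obs();print(o['tool_pos'],o['wrist_force'],o['wrist_torque'],o['width'],o['finger_force'],o['time'])
u,v=proj('scene',[.52,-.04,.08]).astype(int);S=7;I=cv2.resize(p[v-40:v+40,u-50:u+50,::-1],None,fx=S,fy=S,interpolation=cv2.INTER_CUBIC)
I2=I.copy()
a=np.array([.526,-.0085]);dr=np.array([np.cos(np.radians(-98.5)),np.sin(np.radians(-98.5))])
for r,z in((0,.048),(.034,.048),(.034,.08),(.076,.087)):
    q=(proj('scene',[*(a+r*dr),z])-[u-50,v-40]+.5)*S;cv2.circle(I2,tuple(q.astype(int)),4,(0,0,255),-1);print(r,z,q)
cv2.imwrite('pics/s3.png',I2)
E
```

```text
[ 0.5215 -0.0418  0.0683] [1.0262 0.4872 5.3274] [ 0.1516 -0.1348  0.0282] 0.013242858151770365 30.00207508348467 11.1
0 0.048 [286.2387 429.8494]
0.034 0.048 [355.2766 370.8874]
0.034 0.08 [360.2479 280.0204]
0.076 0.087 [444.0898 192.1056]
```

View pics/s3.png

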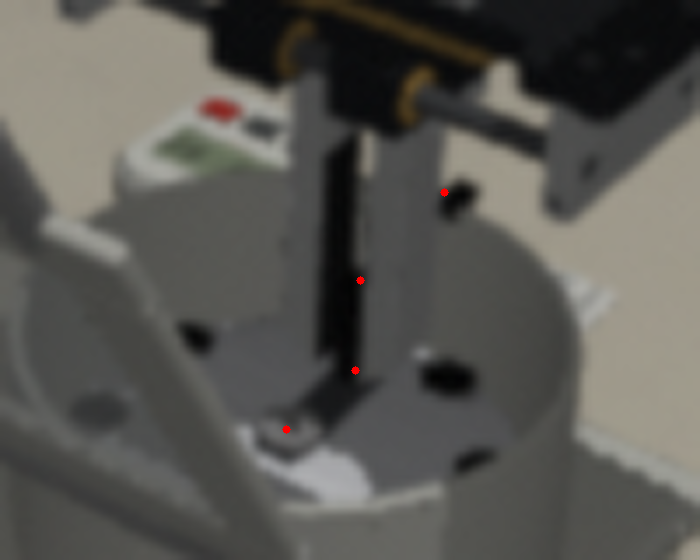

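The dots are my model and fit the hub. The visible tab is centred around (460,197), slightly right of my prediction at (444,192), so the knob may be a few degrees short. I'll release, clear the view, and measure knob and tab from the top.

Emit:
move_arm(steps=[0, 0, 0, 0, 0, 0, 0.36, 0, 0, 0, 0, 0, 0, 0.36, 0, 0, 0, 0, 0, 0, 0.36, 0, 0, 0, 0, 0, 0.03, 0.36, 0, 0, 0, 0, 0, 0.07, 0.36, 0, 0, 0, 0, 0, 0.11, 0.36, 0, 0, 0, 0, -0.04, 0.15, 0.36, 0, 0, 0, 0, -0.08, 0.19, 0.36, 0, 0, 0, 0, -0.12, 0.19, 0.36, 0, 0, 0, 0, -0.16, 0.19, 0.36, 0, 0, 0, 0, -0.2, 0.19, 0.36, 0, 0, 0, 0, -0.22, 0.19, 0.36])

```text
time: 12.3
tool_pos: [0.52, -0.2649, 0.2563]
ee_rot: [-3.14, -0.0, 1.418]
wrist_force: [1.1, 0.1, -0.5]
width: 0.0337
finger_force: 0.0
```

```bash
cat > m.py <<'E'
from h import *
import sys
np.set_printoptions(precision=4,suppress=True)
a=np.array([.526,-.0085]);S=6;out=[]
for n in('scene','top'):
    p,d=snapshot(n)
    u,v=proj(n,[.522,-.04,.08]).astype(int);out.append(cv2.resize(p[v-45:v+45,u-32:u+33,::-1],None,fx=S,fy=S,interpolation=cv2.INTER_CUBIC));print(n,u-32,v-45)
    C=cloud(n,d);rr=np.hypot(C[...,0]-a[0],C[...,1]-a[1]);dark=(p.max(-1)<70)&(d>0)
    X=None
    vv,uu=np.mgrid[:420,:560]
    for nm,m,z in(('knobtop',dark&(abs(C[...,2]-.079)<.006)&(rr<.055),.08),('tab',dark&(C[...,2]>.076)&(C[...,2]<.094)&(rr>.068)&(rr<.095),.086)):
        if m.sum():
            P=C[m].mean(0);w=atz(n,[uu[m].mean(),vv[m].mean()],z);print(nm,m.sum(),P,'atz',w,'ang',np.degrees(np.arctan2(*(w[:2]-a)[::-1])))
    X=C[(d>0)&(abs(C[...,2]-.0845)<.003)&(rr>.068)&(rr<.083)]
    from scipy.optimize import least_squares
    print('rim',least_squares(lambda q:np.hypot(X[:,0]-q[0],X[:,1]-q[1])-q[2],[*a,.076],loss='soft_l1',f_scale=.002).x)
    for t in('knob','index_tab'):
        for x in spot_point(n,t)[:1]:print(t,x['uv'],round(x['score'],2),atz(n,x['uv'],.066 if t=='knob' else .087))
cv2.imwrite('pics/'+sys.argv[1],np.hstack(out)[:600,:800]);print(get_obs()['tool_pos'])
E
python3 m.py m4.png
```

```text
scene 284 154
knobtop 39 [ 0.5193 -0.0392  0.0774] atz [ 0.5179 -0.036   0.08  ] ang -106.49925140405907
tab 37 [ 0.5042 -0.0735  0.0827] atz [ 0.5024 -0.0685  0.086 ] ang -111.42620276145476
rim [ 0.5243 -0.0069  0.0757]
knob [315.1, 202.8] 0.6 [ 0.5272 -0.048   0.066 ]
index_tab [330.0, 183.8] 0.62 [ 0.5176 -0.095   0.087 ]
top 272 187
knobtop 38 [ 0.5217 -0.0405  0.0789] atz [ 0.5216 -0.0404  0.08  ] ang -97.83139115858805
tab 24 [ 0.514  -0.0845  0.0856] atz [ 0.5139 -0.0844  0.086 ] ang -99.04384925640834
rim [ 0.5264 -0.0078  0.0756]
knob [305.2, 237.1] 0.48 [ 0.5147 -0.0423  0.066 ]
index_tab [328.0, 237.7] 0.82 [ 0.5116 -0.0827  0.087 ]
[ 0.521  -0.2605  0.2575]
```

View pics/m4.png

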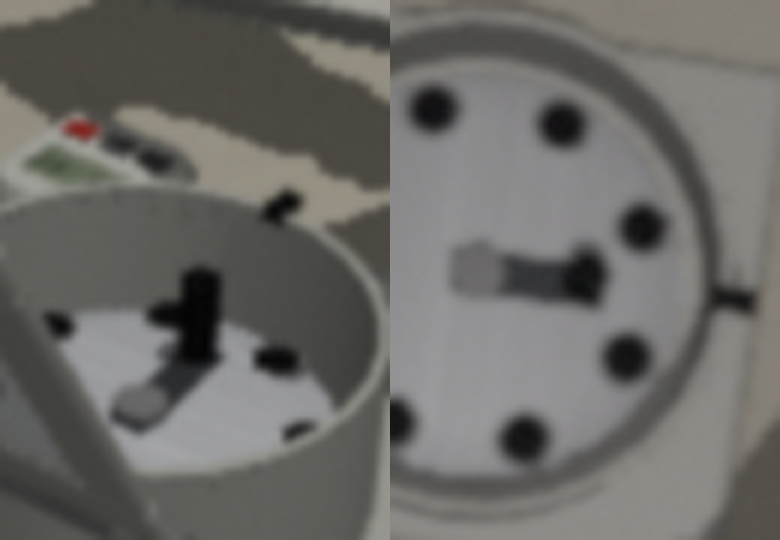

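The view is clear of the arm. In the top crop on the right, the knob at (590,275) lies on the line from hub (475,270) to tab (735,298). By depth the knob is at -98.4° and the tab at -99.3°, so it is aligned within about 1°. Now the lid: I go high over the spinner, turning the tool 90°.

Emit:
move_arm(steps=[0, 0, 0, 0, 0, 0.045, 0.5, 0, 0, 0.14, 0, 0.02, 0.09, 0.5, 0, 0, 0.28, 0, 0.06, 0.13, 0.5, 0, 0, 0.42, 0.005, 0.1, 0.16, 0.5, 0, 0, 0.56, 0.01, 0.145, 0.16, 0.5, 0, 0, 0.7, 0.015, 0.19, 0.16, 0.5, 0, 0, 0.84, 0.02, 0.235, 0.16, 0.5, 0, 0, 0.98, 0.025, 0.28, 0.16, 0.5, 0, 0, 1.12, 0.03, 0.325, 0.16, 0.5, 0, 0, 1.26, 0.035, 0.37, 0.16, 0.5, 0, 0, 1.4, 0.04, 0.415, 0.16, 0.5, 0, 0, 1.54, 0.04, 0.455, 0.16, 0.5])

```text
time: 13.8
tool_pos: [0.5596, 0.1967, 0.4175]
ee_rot: [3.141, -0.0, 2.97]
wrist_force: [0.6, -0.2, -0.1]
width: 0.0469
finger_force: 0.0
```

Emit:
move_arm(steps=[0, 0, 0.03, 0, 0.01, 0, 0.5, 0, 0, 0.03, 0, 0.027, 0, 0.5])

```text
time: 14.0
tool_pos: [0.5599, 0.2215, 0.4179]
ee_rot: [-3.141, 0.0, 2.992]
wrist_force: [-0.4, -0.2, 0.3]
width: 0.0471
finger_force: 0.0
```

```bash
python3 - <<'E'
from h import *
np.set_printoptions(precision=4,suppress=True)
for n in('scene','top'):
    p,d=snapshot(n)
    for t in('lid_bar','lid_hinge'):
        for x in spot_point(n,t)[:2]:print(n,t,x['uv'],round(x['score'],2))
    C=cloud(n,d);m=(d>0)&(abs(C[...,2]-.2675)<.012)&(abs(C[...,0]-.554)<.03)&(abs(C[...,1]-.178)<.03);print(m.sum(),C[m].mean(0) if m.any() else '')
o=get_obs();print(o['tool_pos'],o['ee_rot'],o['joint_positions'],o['time'])
h=np.array([.5392,.0818,.09]);a=np.radians(81.5);u=np.array([np.cos(a),np.sin(a),0]);z=np.array([0,0,1])
for r in(.295,.225,.195): 
    g=h+r*(.478*u+.878*z);print(r,g,g-o['tool_pos'])
E
```

```text
scene lid_bar [233.1, 169.8] 0.75
scene lid_hinge [275.2, 231.4] 0.56
251 [0.5534 0.1801 0.2676]
top lid_bar [163.6, 193.9] 0.65
top lid_hinge [235.6, 223.0] 0.56
288 [0.5541 0.1768 0.2687]
[0.5609 0.2187 0.4179] [-3.1415  0.0006  2.9885] [ 0.2777  0.2661  0.7686 -0.0003  2.1064 -1.1402] 14.3
0.295 [0.56   0.2213 0.349 ] [-0.0008  0.0026 -0.0689]
0.225 [0.5551 0.1882 0.2875] [-0.0058 -0.0305 -0.1304]
0.195 [0.553  0.174  0.2612] [-0.0079 -0.0447 -0.1567]
```

Emit:
move_arm(steps=[-0.125, 0.0185, 0, 0, 0.002, 0, 0.5, -0.25, 0.037, 0, 0, 0.002, -0.02, 0.5, -0.37, 0.055, 0, 0, 0.002, -0.04, 0.5, -0.492, 0.073, 0, -0.001, 0.002, -0.06, 0.5, -0.492, 0.073, 0, -0.001, 0.002, -0.069, 0.5, -0.492, 0.073, 0, -0.001, 0.002, -0.069, 0.5])

```text
time: 14.9
tool_pos: [0.5598, 0.2214, 0.3461]
ee_rot: [-2.643, -0.002, 2.99]
wrist_force: [0.4, 0.1, -0.1]
width: 0.0469
finger_force: 0.0
```

```bash
python3 - <<'E'
from h import *
from scipy.spatial.transform import Rotation as R
np.set_printoptions(precision=4,suppress=True)
o=get_obs();print(o['tool_pos'],o['ee_rot'],o['joint_positions'],o['time'],R.from_euler('xyz',o['ee_rot']).as_matrix()[:,2])
h=np.array([.5392,.0818,.09]);a=np.radians(81.5);u=np.array([np.cos(a),np.sin(a),0]);z=np.array([0,0,1])
for r in(.225,.195): 
    g=h+r*(.478*u+.878*z);print(r,g,g-o['tool_pos'])
p,d=snapshot('scene');cv2.imwrite('pics/s5.png',cv2.resize(p[60:260,150:350,::-1],None,fx=3,fy=3))
E
```

```text
[0.5598 0.2214 0.3461] [-2.6434 -0.0022  2.9904] [ 0.4954  0.4423  0.7652 -0.4868  2.1928 -1.1605] 14.9 [-0.0739 -0.4721 -0.8785]
0.225 [0.5551 0.1882 0.2875] [-0.0047 -0.0332 -0.0586]
0.195 [0.553  0.174  0.2612] [-0.0068 -0.0474 -0.0849]
```

View pics/s5.png

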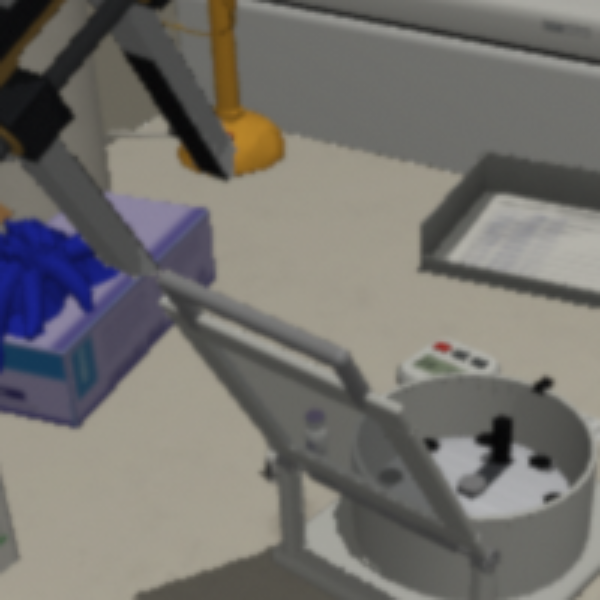

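The fingers at (150,270) and (225,175) are tilted along the lid plane and straddle the bar, which runs from (165,280) to (350,355). Next I advance along the lid.

Emit:
move_arm(steps=[0, 0, 0, -0.001, -0.009, -0.017, 0.5, 0, 0, 0, -0.0025, -0.018, -0.033, 0.5, 0, 0, 0, -0.004, -0.027, -0.049, 0.5, 0, 0, 0, -0.005, -0.034, -0.062, 0.5, 0, 0, 0, -0.006, -0.041, -0.073, 0.5, 0, 0, 0, -0.0065, -0.046, -0.082, 0.5, 0, 0, 0, -0.0065, -0.046, -0.082, 0.5])

```text
time: 15.65
tool_pos: [0.5534, 0.1742, 0.2678]
ee_rot: [-2.646, 0.004, 2.988]
wrist_force: [1.0, 0.1, -0.7]
width: 0.0468
finger_force: 0.0
```

```bash
python3 - <<'E'
from h import *
p,d=snapshot('scene');cv2.imwrite('pics/s6.png',cv2.resize(p[100:250,170:320,::-1],None,fx=4,fy=4,interpolation=cv2.INTER_CUBIC))
o=get_obs();print(o['tool_pos'],o['wrist_force'],o['width'])
E
```

```text
[0.55352061 0.17478074 0.26814306] [ 0.36783354 -0.43733228 -0.74643275] 0.04706468370773711
```

View pics/s6.png

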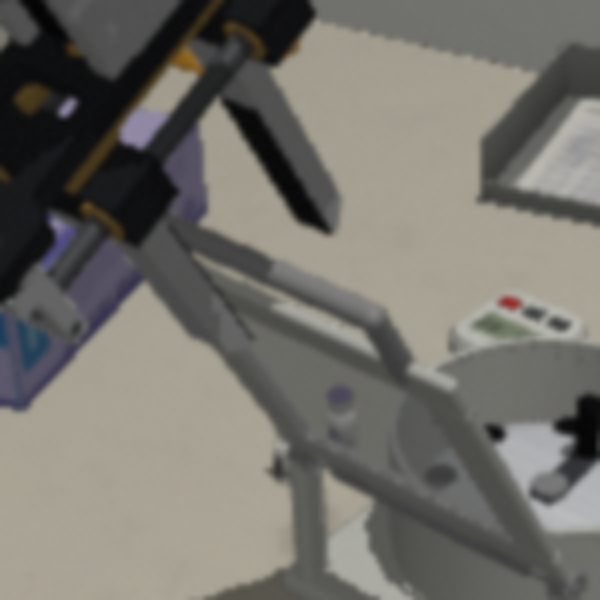

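The bar at (200,240)–(380,320) is between the fingers. I advance 5 mm and close.

Emit:
move_arm(steps=[0, 0, 0, -0.0004, -0.0024, -0.0045, 0.5, 0, 0, 0, -0.0004, -0.0024, -0.0045, 0.3, 0, 0, 0, -0.0004, -0.0024, -0.0045, 0.15, 0, 0, 0, -0.0004, -0.0024, -0.0045, 0, 0, 0, 0, -0.0004, -0.0024, -0.0045, 0, 0, 0, 0, -0.0004, -0.0024, -0.0045, 0, 0, 0, 0, -0.0004, -0.0024, -0.0045, 0, 0, 0, 0, -0.0004, -0.0024, -0.0045, 0])

```text
time: 16.5
tool_pos: [0.553, 0.1737, 0.262]
ee_rot: [-2.645, 0.002, 2.992]
wrist_force: [0.1, 0.7, 0.2]
width: 0.009
finger_force: 30.0
```

```bash
python3 - <<'E'
from h import *
from scipy.spatial.transform import Rotation as R
np.set_printoptions(precision=4,suppress=True)
o=get_obs();print(o['tool_pos'],o['ee_rot'],o['wrist_force'],o['wrist_torque'],o['width'],o['finger_force'])
Z=R.from_euler('xyz',o['ee_rot']).as_matrix()[:,2];g=o['tool_pos']-.005*Z
h=np.array([.5392,.0818,.09]);a=np.radians(81.5);u=np.array([np.cos(a),np.sin(a),0])
r=g-h;y=r@u;print('bar',g,'rad',np.hypot(y,r[2]),'lid',np.pi-np.arctan2(r[2],y),Z)
# arc from lid 2.07 to 1.571 at r=.2 for grasp, tool rotating along; TCP at r=.195
T=lambda t:.197*np.array([-np.cos(t)*u[0],-np.cos(t)*u[1],np.sin(t)])
for k in range(1,11):
    t=2.07-.499*k/10;print(np.round(.0499*k*np.array([.989,-.148,0]),3),np.round(T(t)-T(2.07),4))
E
```

```text
[0.553  0.1737 0.262 ] [-2.6448  0.0018  2.9916] [0.1104 0.7355 0.2395] [ 0.4722 -0.1981 -0.0276] 0.009011062733939897 29.99795526266098
bar [0.5533 0.1761 0.2664] rad 0.2005146699104157 lid 2.066367191450923 [-0.0697 -0.4715 -0.8791]
[ 0.049 -0.007  0.   ] [-0.0013 -0.0086  0.0045]
[ 0.099 -0.015  0.   ] [-0.0026 -0.0175  0.0085]
[ 0.148 -0.022  0.   ] [-0.004  -0.0266  0.0121]
[ 0.197 -0.03   0.   ] [-0.0053 -0.0358  0.0153]
[ 0.247 -0.037  0.   ] [-0.0067 -0.0451  0.0179]
[ 0.296 -0.044  0.   ] [-0.0082 -0.0546  0.0201]
[ 0.345 -0.052  0.   ] [-0.0096 -0.0642  0.0218]
[ 0.395 -0.059  0.   ] [-0.011  -0.0738  0.0231]
[ 0.444 -0.066  0.   ] [-0.0125 -0.0835  0.0238]
[ 0.494 -0.074  0.   ] [-0.0139 -0.0932  0.024 ]
```

Held (width 9 mm). The bar radius of 0.2005 m and lid angle of 2.066 agree with the text. Next I swing the lid up along the arc.

Emit:
move_arm(steps=[0.049, -0.007, 0, -0.0013, -0.0086, 0.0045, 0, 0.099, -0.015, 0, -0.0026, -0.0175, 0.0085, 0, 0.148, -0.022, 0, -0.004, -0.0266, 0.0121, 0, 0.197, -0.03, 0, -0.0053, -0.0358, 0.0153, 0, 0.247, -0.037, 0, -0.0067, -0.0451, 0.0179, 0, 0.296, -0.044, 0, -0.0082, -0.0546, 0.0201, 0, 0.345, -0.052, 0, -0.0096, -0.0642, 0.0218, 0, 0.395, -0.059, 0, -0.011, -0.0738, 0.0231, 0, 0.444, -0.066, 0, -0.0125, -0.0835, 0.0238, 0, 0.47, -0.07, 0, -0.0132, -0.0885, 0.0239, 0, 0.494, -0.074, 0, -0.0139, -0.0932, 0.024, 0, 0.494, -0.074, 0, -0.0139, -0.0932, 0.024, 0])

```text
time: 17.7
tool_pos: [0.5377, 0.0797, 0.2853]
ee_rot: [3.139, -0.003, 2.99]
wrist_force: [-5.0, 1.0, -2.5]
width: 0.0088
finger_force: 30.0
```

Emit:
move_arm(steps=[0, 0, 0, 0, 0, 0, 0, 0, 0, 0, 0, 0, 0, 0])

```text
time: 17.9
tool_pos: [0.538, 0.0811, 0.2853]
ee_rot: [3.14, -0.003, 2.992]
wrist_force: [-5.7, 1.3, -2.6]
width: 0.0088
finger_force: 30.0
```

```bash
python3 - <<'E'
from h import *
from scipy.spatial.transform import Rotation as R
np.set_printoptions(precision=4,suppress=True)
p,d=snapshot('scene');cv2.imwrite('pics/s7.png',cv2.resize(p[80:280,200:400,::-1],None,fx=3,fy=3,interpolation=cv2.INTER_CUBIC))
C=cloud('scene',d)
o=get_obs();print(o['tool_pos'],o['ee_rot'],o['wrist_force'],o['wrist_torque'],o['width'],o['finger_force'])
Z=R.from_euler('xyz',o['ee_rot']).as_matrix()[:,2];g=o['tool_pos']-.005*Z
h=np.array([.5392,.0818,.09]);a=np.radians(81.5);u=np.array([np.cos(a),np.sin(a),0])
r=g-h;y=r@u;print('bar',g,'rad',np.hypot(y,r[2]),'lid',np.pi-np.arctan2(r[2],y),Z)
# lid plane from depth
L=C-h;yy=L@u;xx=L@np.array([-u[1],u[0],0]);m=(d>0)&(abs(yy)<.03)&(abs(xx)<.078)&(L[...,2]>.02)&(L[...,2]<.165)
f=np.polyfit(L[m][:,2],yy[m],1);print(m.sum(),f,'tilt deg',np.degrees(np.arctan(f[0])),yy[m].std())
E
```

```text
[0.538  0.0811 0.2853] [ 3.1398 -0.0028  2.9919] [-4.7846  1.2738 -2.447 ] [ 0.3897  0.7797 -0.0806] 0.008885830028804817 29.999306201934814
bar [0.538  0.0811 0.2903] rad 0.2003141681664131 lid 1.566618498742384 [-0.0025  0.0022 -1.    ]
5463 [-0.0035  0.0027] tilt deg -0.20130268236771945 0.0012343964048809148
```

View pics/s7.png

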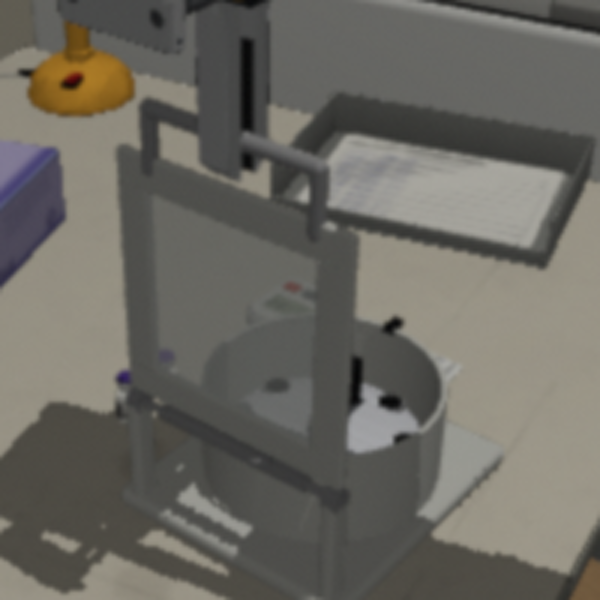

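The lid stands upright and held: the grip geometry and the depth plane both give about 1.567 rad. The knob is still at the tab and the bystanders are untouched, so I hand in the job.

```bash
python3 -c "
from bench import *
print(close_job())"
```

```text
the job is handed in; nothing more can be done
None
```

The job is handed in: the rotor went past the tab and one full turn more, leaving the knob within about 1° of the tab, and the lid is still held upright at about 1.567 rad (balance is 1.571), with the vials, timer and swab left alone.

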